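Nest the empty screw pots and scan the return tray

ROBOT

A 6-joint arm with a two-finger parallel gripper is mounted at the origin on the work surface. World frame = base frame: x ahead of the robot, y to its left, z up, the work surface at z = 0. Lengths are in mm, angles in rad, forces in N, time in s.
With the tool pointing down it reaches from about 350 to 775 mm from the base axis. Payload 7.3 kg.
Tool frame: the origin (TCP) lies where the fingers leave the gripper's body, on its centre line; the fingertips stand 66 mm ahead of it and the grasp point (between the pads) lies 47 mm ahead of it; z points along the fingers, y is the line along which they close (so a half turn about z gives the same grasp; the last joint's range is limited). The gripper opens to 92 mm and grips with 3 to 60 N. Pads are 19 mm wide; open, the fingers measure 130 mm over their backs; the gripper's body (75 mm by 190 mm) begins 47 mm behind the grasp point.
Start: joints at [-1.377, 0.342, 1.524, -0, 1.275, -0.146], TCP at [175.003, -494.987, 292.241] pointing down, gripper open.
Joint ranges: [-2.53, 2.53], [-0.77, 2.02], [0.04, 2.7], [-1, 4.14], [0.28, 2.66], [-3.11, 3.11]. Speed limits (rad/s): [2.57, 2.57, 3.14, 3.14, 3.14, 3.14].

INTERFACE

Orientations are given as a unit quaternion [w, x, y, z].
In Python, from station import robot, read_camera, order gives the robot as it stands. The module is installed in compiled form; this text tells all that it offers.
- The arm moves only by the tool jog_arm, never from a script. Its arguments are lists of equal length, an entry for each row: "angular": the turn, a rotation vector about the world's x, y, z in degrees, a list of three; "translation": the shift along the world's x, y, z in mm, a list of three; "hand": the opening, from -1 (shut) to 1 (fully open). A call has 1 to 12 rows; each row is the pose to reach, as a shift and turn from the pose commanded when the call began; what a row does not reach only later rows make up. A row lasts 1/10 s, in which the tool goes at most 50 mm and 8.59 degrees, less where a joint would pass 70% of its speed; a pose out of reach is approached as far as the arm can. A call with a gripper value outside its range is refused whole. The fingers move at their own pace and stop on an object; the grip force is fixed at half the most. Time passes only in rows, so rows that repeat a pose let the fingers close. It gives the time, the measured TCP pose, the force, the opening and the grip force at its end, in the units of the state.
- robot.observe(): the state, without advancing time (a new reading comes with each control period).
- read_camera(name): name is "scene" or "top"; returns a dict with "img" (420x560x3 uint8, red, green, blue), "intrinsics" (3x3 intrinsics, pixels), "world_to_cam" (4x4, takes a point from world to camera coordinates). Camera axes: x right, y up, looking along -z (the intrinsics and any distortion apply to the point x, -y, -z); pixel columns grow to the right and rows downward; lengths in mm; the calibration is good to about 2 mm. A picture is of the moment at which its call begins. There is no depth.
- order.finish_job(): hands the job in; it is judged then, once.
The state is a dict: "time_s": time; "qpos": joint angles; "qd": joint speeds; "effort": joint torques, N m; "position": TCP position; "ee_rot": TCP orientation; "ft_force": force on the tool from outside, world axes, zero at the start; "wrist_torque": the same for the moment, N m; "gripper_width": opening from 0.0 (shut) to 1.0 (fully open); "grip_force": force on a finger pad.
Only numpy, scipy, OpenCV 4.12 (cv2) and the standard library are available. Lean on these libraries where they do the work, as an engineer would, in place of code of your own. Each camera call takes 0.05 s, during which the arm holds its last target. There are 200 camera calls.

TASK

Nest the two empty white pots that stand on the bench into the empty pot in the blue return tray, so that all three stand upright and fully home in one stack in the tray. Then take the barcode scanner and hold its window still over the tray's bar label, level and about 7 cm above it, for a good second, and stand the scanner back on the bench on its own feet, the way it stood. Leave the pot of screws and the other things on the bench where they are.

Things in the scene. Friction and masses are not known exactly. Their poses are not given: they have to be found in the camera images.
- tray: blue open return tray fixed to the bench, 160 (x) by 270 (y) mm, walls 22 mm high, floor top 5 mm above the bench; the bar label is on a raised block (74 mm wide, 30 mm high) at its -y end, the bottom pot stands in its +y half. Origin: centre of its underside.
- tray_label (a point): centre of the bar label, a white 48 (x) by 68 (y) mm paper with black bars lying face up on the tray's block, 31 mm above the bench; axes as the tray's.
- pot_base: empty white plastic pot that stands in the tray, the bottom of the stack: rim outside diameter 62 mm, foot diameter 40 mm, height 75 mm, straight-tapered wall 2 mm thick, inner floor 26 mm above its underside. Origin: centre of its underside, z up to the mouth.
- pot_a: empty white plastic pot on the bench, same size and origin as pot_base. Nested fully home, a pot's underside rests on the inner floor of the pot below, so it sits 26 mm higher than that pot, with about 1.8 mm play all round; either of pot_a and pot_b may go in first.
- pot_b: the other empty white plastic pot on the bench, identical to pot_a and pot_base: rim outside diameter 62 mm, foot diameter 40 mm, height 75 mm, straight-tapered wall 2 mm thick, inner floor 26 mm above its underside. Origin: centre of its underside, z up to the mouth.
- pot_full: same white pot filled with steel and brass screws to 15 mm below the rim; to be left alone. Size and origin as for the others.
- scanner: barcode scanner standing level on the bench on its head and a rear foot, 146 mm long (x from -71 to +73 mm), orange head 46 by 52 by 52 mm high at the +x end, grey handle 28 mm wide (y), from 22 to 48 mm high, running along x. It weighs 0.1 to 0.25 kg. Origin: underside, on the mid line, x to the head, z up.
- scanner_window (a point): centre of the red scan window in the underside of the scanner's head, 50 mm ahead of the scanner's origin, at its underside; it looks straight down along the scanner's -z. Axes as the scanner's.
- scanner_grip (a point): point to grip in the middle of the scanner's handle, at the scanner's origin and 35 mm above its underside; the fingers close along the scanner's y across 28 mm.
- eraser: yellow block 36 by 85 by 24 mm, lying on the bench; bystander. Origin: centre of its underside.
- tape: black tape roll lying flat, 84 mm across, 19 mm high; bystander. Origin: centre of its underside.
- pliers: small pliers with blue handles lying on the bench, 170 mm long, 15 mm high; bystander. Origin: at the pivot, underside; x to the jaws.
Things that resemble listed ones, but are neither listed nor needed, are in the scene too. What is shaped like the pot_a but pink or purple is not meant.

How it is judged (in metres and radians):
On the way, in this order (a step that is already met when the one before it is completed fails the run):
1. both bench pots are nested fully home in the tray's pot, upright, still and let go (horizontal distance between each of pot_a, pot_b and pot_base below 0.006 m and ((z of pot_a in the frame of pot_base between 0.022 and 0.031 m and z of pot_b in the frame of pot_base between 0.047 and 0.058 m) or (z of pot_b in the frame of pot_base between 0.022 and 0.031 m and z of pot_a in the frame of pot_base between 0.047 and 0.058 m)) and angle between each of pot_base, pot_a, pot_b's own z axis and vertical below 0.09 rad and z of pot_base in the frame of tray between 0 and 0.01 m and x of pot_base in the frame of tray between -0.08 and 0.08 m and y of pot_base in the frame of tray between -0.135 and 0.135 m and linear speed of each of pot_base, pot_a, pot_b below 0.02 m/s and contact force between the fingers and pot_base below 0.1 N and contact force between the fingers and pot_a below 0.1 N and contact force between the fingers and pot_b below 0.1 N), for 0.2 s.
2. the scanner is held still over the label: the label's centre within 18 mm each way of the window's axis and 40 to 110 mm below it (x of tray_label in the frame of scanner_window between -0.018 and 0.018 m and y of tray_label in the frame of scanner_window between -0.018 and 0.018 m and z of tray_label in the frame of scanner_window between -0.11 and -0.04 m and angle between scanner's own z axis and vertical below 0.35 rad and linear speed of scanner below 0.03 m/s and angular speed of scanner below 0.3 rad/s and contact force between the fingers and scanner above 0.3 N), for 0.7 s.
At the end, for the whole second after the job is handed in: Three pots in one upright stack in the tray (tilt < 0.09 rad), axes within 6 mm of the bottom pot, middle one 22-31 mm and top one 47-58 mm above it, at rest, let go; scanner level at rest on the bench itself (underside < 4 mm high, tilt < 0.06 rad) (all of step 1 and height (world z) of scanner below 0.004 m and angle between scanner's own z axis and vertical below 0.06 rad and linear speed of scanner below 0.02 m/s); the robot touches nothing.
It fails at once if the pot of screws is tipped or shoved aside (distance of pot_full from where it was at the start of the episode above 0.03 m or angle between pot_full's own z axis and vertical above 0.4 rad).
It fails at once if the yellow block is shoved aside (distance of eraser from where it was at the start of the episode above 0.04 m).
It fails at once if the tape roll is shoved aside (distance of tape from where it was at the start of the episode above 0.04 m).
It fails at once if the pair of pliers is shoved aside (distance of pliers from where it was at the start of the episode above 0.04 m).
It also fails if it takes over 72 s, if anything falls off the work surface, if the arm or the gripper's body presses on something with over 40 N, if the wrist force passes 120 N, or if a joint passes its speed limit or range.

## Working session

There is one attempt and no reset: what is moved stays moved. The work goes in short steps, Python scripts to look and compute and a tool call to move; the robot and the scene stay as the last step left them, time stands still between calls to the robot, and variables do not carry over. Pictures are saved under pics/ and viewed, at most 10 in all, crops included, and the job is handed in when it is done.

Besides the shell and the picture viewer there is one more tool, called after ">>>" as a command line: name --argument value ..., lists and objects as JSON in quotes. jog_arm: Moves the arm, as the interface text tells. Its arguments: {"type":"object","properties":{"angular":{"type":"array"},"translation":{"type":"array"},"hand":{"type":"array"}},"required":["angular","translation","hand"]}

```bash
mkdir -p pics; cat > h.py <<'E'
import numpy as np, cv2
from station import robot, read_camera, order
def shot(n,f):
    c=read_camera(n); cv2.imwrite('pics/'+f,c['img'][:,:,::-1]); np.savez('pics/'+f+'.npz',K=c['intrinsics'],T=c['world_to_cam']); return c
def ray(f,u,v,z):
    d=np.load('pics/'+f+'.npz');K=d['K'];T=d['T']
    p=np.linalg.inv(K)@[u,v,1]; p=np.array([p[0],-p[1],-p[2]]); R=T[:3,:3]; o=-R.T@T[:3,3]; w=R.T@p
    return np.round(o+w*(z-o[2])/w[2],1)
def proj(f,P):
    d=np.load('pics/'+f+'.npz');K=d['K'];T=d['T']
    p=T[:3,:3]@np.array(P,float)+T[:3,3]; q=K@[p[0],-p[1],-p[2]]; return np.round(q[:2]/q[2],1)
E
python3 - <<'E'
from h import *
for n in('top','scene'):
    c=shot(n,n+'1.png'); print(c['intrinsics'],c['world_to_cam'])
    im=cv2.imread('pics/'+n+'1.png'); cv2.imwrite('pics/'+n+'1b.png',cv2.resize(im,(800,600)))
print(robot.observe())
E
```

```text
[[417.49122913   0.         283.25045432]
 [  0.         417.49122913 202.51303841]
 [  0.           0.           1.        ]] [[ 1.39485860e-02 -9.99891339e-01 -4.76938503e-03 -1.78850086e+01]
 [ 9.78884038e-01  1.26823642e-02  2.04022541e-01 -5.67484674e+02]
 [-2.03939885e-01 -7.51450083e-03  9.78954573e-01 -8.72574174e+02]
 [ 0.00000000e+00  0.00000000e+00  0.00000000e+00  1.00000000e+00]]
[[502.50950475   0.         274.18702966]
 [  0.         502.50950475 205.93004234]
 [  0.           0.           1.        ]] [[-9.10128522e-02  9.95748806e-01  1.41765967e-02  4.19606156e+01]
 [-7.23495563e-01 -7.58972373e-02  6.86144139e-01  3.61437038e+02]
 [ 6.84303171e-01  5.21912303e-02  7.27327468e-01 -1.73730715e+03]
 [ 0.00000000e+00  0.00000000e+00  0.00000000e+00  1.00000000e+00]]
{'time_s': 0.1, 'qpos': array([-1.37699771e+00,  3.42625572e-01,  1.52488003e+00, -2.24886142e-05,
        1.27535704e+00, -1.46017123e-01]), 'qd': array([ 0.00085509, -0.00058989, -0.00098435,  0.00026638,  0.00147066,
       -0.00010626]), 'effort': array([ 2.36469292e-03, -4.32005703e+01, -2.44693100e+01,  7.19768484e-02,
        5.27594984e-02, -3.11957137e-05]), 'position': array([ 174.94836609, -494.72880438,  291.64311946]), 'ee_rot': array([-6.34559830e-04,  9.85599596e-01,  1.69094746e-01, -2.59211223e-05]), 'ft_force': array([-0.31422396,  0.1542297 , -0.5351911 ]), 'wrist_torque': array([ 0.00423467, -0.03879332, -0.04315203]), 'grip_force': 0.0, 'gripper_width': 1.0009994617728206}
```

View pics/top1b.png

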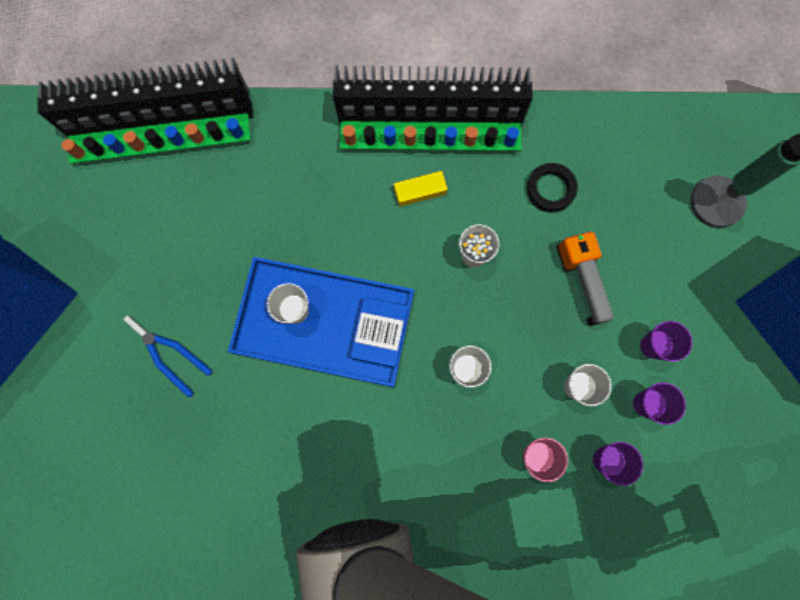

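View pics/scene1b.png

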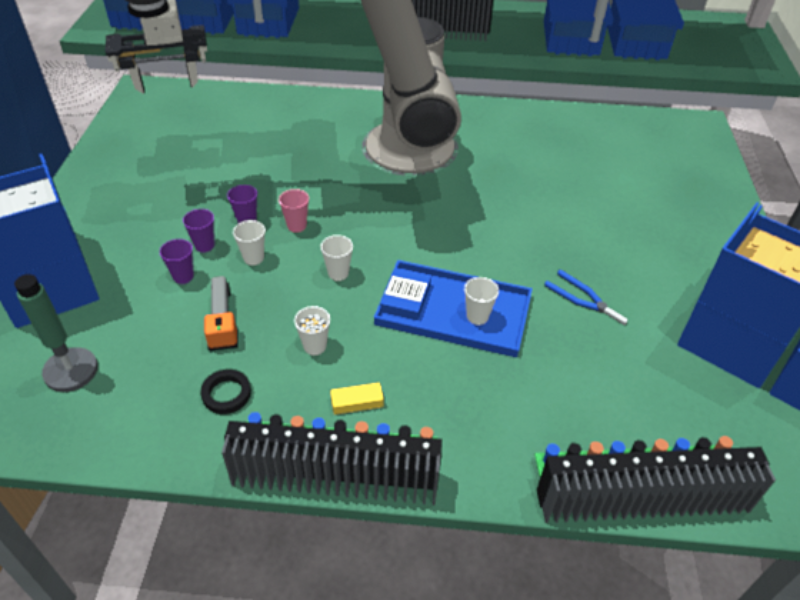

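The top view (800 px) shows the tray pot's rim at about (288,303), bench pots at (470,366) and (589,385), the screw pot at (479,245), the label at (380,331), and the scanner head at (580,250) with its handle end at (600,320). I'll enlarge to read these more closely.

```bash
python3 - <<'E'
from h import *
im=cv2.imread('pics/top1.png')
def crop(cx,cy,w=32,s=8):
    x,y=int(cx/1.4286)-w//2,int(cy/1.4286)-w//2
    c=cv2.resize(im[y:y+w,x:x+w],None,fx=s,fy=s,interpolation=cv2.INTER_CUBIC)
    for k in range(0,w,4):
        cv2.putText(c,str(x+k),(k*s,8),0,.3,(0,255,255)); cv2.putText(c,str(y+k),(0,k*s+4),0,.3,(0,255,255)); c[:,k*s]=c[:,k*s]//2+60; c[k*s]=c[k*s]//2+60
    return cv2.resize(c,(260,260)) if s*w!=260 else c
a=np.hstack([crop(288,303),crop(470,366),crop(589,385)]);b=np.hstack([crop(380,331,48,5),crop(586,278,72,4),crop(325,322,144,2)])
cv2.imwrite('pics/m.png',np.vstack([a,b]))
f='top1.png'
for n,(u,v,z) in dict(base=(288,303,80),A=(470,366,75),B=(589,385,75),full=(479,245,75),label=(380,331,31),head=(580,250,52),tail=(600,320,40),p1=(545,460,75),pu=(662,404,75),t1=(255,259,22),t2=(413,290,22),t3=(395,384,22),t4=(231,352,22)).items(): print(n,ray(f,u/1.4286,v/1.4286,z))
E
```

```text
base [539.7 166.4  80. ]
A [ 448.6 -109.5   75. ]
B [ 423.  -285.4   75. ]
full [ 636.1 -125.1   75. ]
label [505.4  28.1  31. ]
head [ 636.5 -288.4   52. ]
tail [ 526.2 -318.1   40. ]
p1 [ 315.  -216.7   75. ]
pu [ 396.9 -391.2   75. ]
t1 [622.9 236.6  22. ]
t2 [574.3 -23.5  22. ]
t3 [423.1   3.1  22. ]
t4 [469.8 264.9  22. ]
```

View pics/m.png

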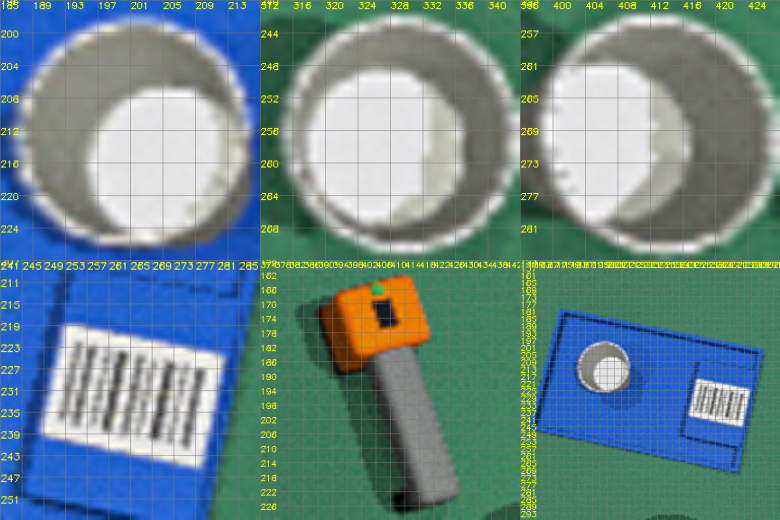

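The crops give rim centres in original top-view pixels of about (201.0,212.1) for the base, (328.8,255.9) for A and (412.3,269.0) for B. The label is at (265.1,231.6), the handle's tail end at (422.3,223.2) and its head end at (410.7,183.9).

```bash
python3 - <<'E'
from h import *
f='top1.png'
for n,(u,v,z) in dict(base=(201.05,212.1,80),A=(328.8,255.9,75),B=(412.3,269,75),label=(265.1,231.6,31),tail=(422.3,223.2,48),junc=(410.7,183.9,48)).items():
    p=ray(f,u,v,z); print(n,p,'scene px(800)',proj('scene1.png',p)*1.4286, 'rim60px', np.round(62*417/ (872)))
a=ray(f,422.3,223.2,48)-ray(f,410.7,183.9,48); print(np.linalg.norm(a),np.degrees(np.arctan2(-a[1],-a[0])))
E
```

```text
base [539.6 167.6  80. ] scene px(800) [480.43818 286.86288] rim60px 30.0
A [ 449.2 -109.1   75. ] scene px(800) [336.29244 244.14774] rim60px 30.0
B [ 424.1 -285.5   75. ] scene px(800) [249.00498 229.00458] rim60px 30.0
label [505.6  30.1  31. ] scene px(800) [405.57954 286.57716] rim60px 30.0
tail [ 526.8 -320.7   48. ] scene px(800) [220.14726 274.2912 ] rim60px 30.0
junc [ 616.8 -299.3   48. ] scene px(800) [219.14724 310.29192] rim60px 30.0
92.5092427814648 13.375283198581618
```

>>> jog_arm --angular '[[0,0,50],[0,0,50],[0,0,50],[0,0,50],[0,0,50],[0,0,50],[0,0,50],[0,0,50],[0,0,50],[0,0,50]]' --translation '[[249,209,-90],[249,209,-90],[249,209,-90],[249,209,-90],[249,209,-90],[249,209,-90],[249,209,-90],[249,209,-90],[249,209,-90],[249,209,-90]]' --hand '[1,1,1,1,1,1,1,1,1,1]'

```text
time_s: 1.1
position: [423.5, -286.5, 202.3]
ee_rot: [0.0, 0.822, 0.57, -0.0]
ft_force: [0.4, 0.5, -0.5]
gripper_width: 1.002
grip_force: 0.0
```

>>> jog_arm --angular '[[0,0,0],[0,0,0],[0,0,0],[0,0,0],[0,0,0],[0,0,0],[0,0,0],[0,0,0],[0,0,0],[0,0,0]]' --translation '[[0,1,-45],[0,1,-83],[0,1,-83],[0,1,-83],[0,1,-83],[0,1,-83],[0,1,-83],[0,1,-83],[0,1,-83],[0,1,-83]]' --hand '[1,1,1,1,-1,-1,-1,-1,-1,-1]'

```text
time_s: 2.1
position: [424.4, -285.2, 119.8]
ee_rot: [0.001, 0.822, 0.57, 0.0]
ft_force: [0.6, -0.5, 5.2]
gripper_width: 0.644
grip_force: 30.0
```

>>> jog_arm --angular '[[0,0,0],[0,0,0],[0,0,0],[0,0,0],[0,0,0]]' --translation '[[0,0,20],[0,0,50],[0,0,90],[0,0,120],[0,0,120]]' --hand '[-1,-1,-1,-1,-1]'

```text
time_s: 2.6
position: [425.3, -286.0, 243.2]
ee_rot: [0.004, 0.822, 0.57, 0.001]
ft_force: [-0.5, 0.1, -0.3]
gripper_width: 0.645
grip_force: 30.0
```

```bash
python3 - <<'E'
from h import *
shot('scene','s2.png'); im=cv2.imread('pics/s2.png'); cv2.imwrite('pics/s2c.png',cv2.resize(im[60:260,80:360],None,fx=2.8,fy=2.8,interpolation=cv2.INTER_CUBIC))
E
```

```text
(no output)
```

View pics/s2c.png

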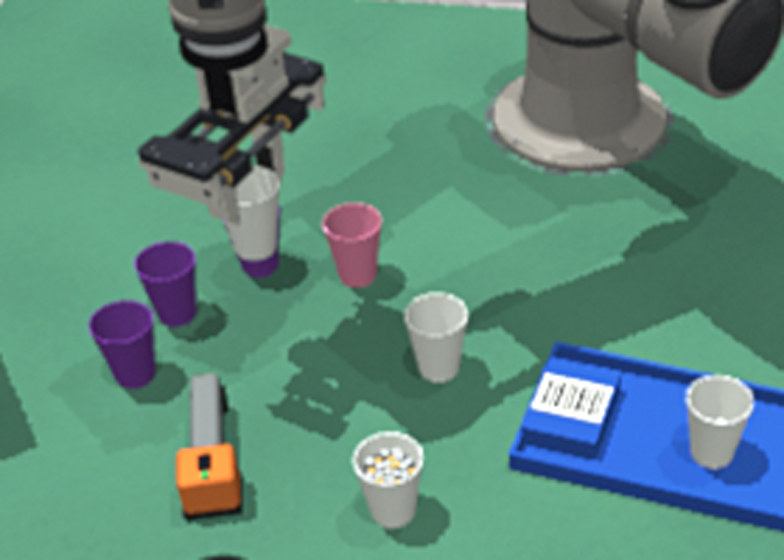

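The pot is held upright, with its bottom at about z = 120, and everything else is undisturbed. Next I'll carry it over the tray pot.

>>> jog_arm --angular '[[0,0,0],[0,0,0],[0,0,0],[0,0,0],[0,0,0],[0,0,0],[0,0,0],[0,0,0],[0,0,0],[0,0,0],[0,0,0],[0,0,0]]' --translation '[[6,24,0],[15,60,0],[26,100,0],[36,143,0],[48,188,0],[60,235,0],[72,282,0],[84,329,0],[96,376,0],[107,420,0],[115,452,0],[115,452,0]]' --hand '[-1,-1,-1,-1,-1,-1,-1,-1,-1,-1,-1,-1]'

```text
time_s: 3.85
position: [538.5, 170.7, 236.9]
ee_rot: [-0.001, 0.821, 0.572, -0.001]
ft_force: [-0.4, -0.0, -0.3]
gripper_width: 0.643
grip_force: 30.0
```

```bash
python3 - <<'E'
from h import *
print(robot.observe()['position'])
shot('scene','s3.png'); shot('top','t3.png')
a=cv2.imread('pics/s3.png')[110:250,230:400]; b=cv2.imread('pics/t3.png')[130:270,120:290]
cv2.imwrite('pics/m3.png',cv2.resize(np.hstack([a,b]),(800,330),interpolation=cv2.INTER_CUBIC))
print(proj('s3.png',[539.6,167.6,120]),proj('s3.png',[539.6,167.6,80]))
E
```

```text
[538.52330208 170.7154781  236.90473548]
[338.  189.9] [336.3 200.8]
```

View pics/m3.png

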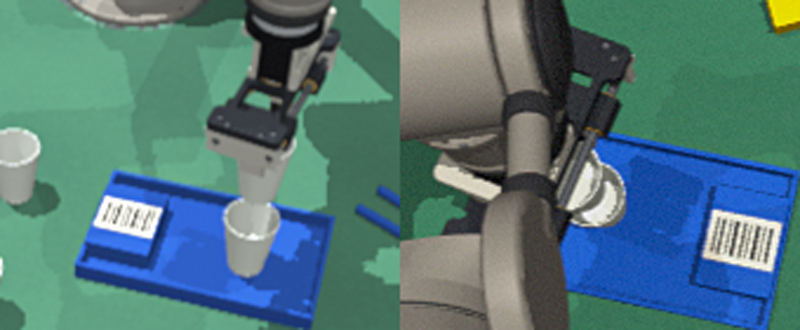

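>>> jog_arm --angular '[[0,0,0],[0,0,0],[0,0,0],[0,0,0],[0,0,0],[0,0,0]]' --translation '[[0,0,0],[0,0,-15],[0,0,-30],[0,0,-45],[0,0,-60],[0,0,-60]]' --hand '[-1,-1,-1,-1,-1,-1]'

```text
time_s: 4.55
position: [537.8, 165.3, 177.2]
ee_rot: [-0.001, 0.822, 0.569, -0.002]
ft_force: [0.4, -0.6, -0.8]
gripper_width: 0.642
grip_force: 30.0
```

>>> jog_arm --angular '[[0,0,0],[0,0,0],[0,0,0],[0,0,0],[0,0,0]]' --translation '[[0,0,-8],[0,0,-16],[0,0,-23],[0,0,-28],[0,0,-28]]' --hand '[-1,-1,-1,-1,-1]'

```text
time_s: 5.05
position: [539.5, 167.2, 151.4]
ee_rot: [0.0, 0.822, 0.57, 0.001]
ft_force: [0.4, -1.1, -0.0]
gripper_width: 0.641
grip_force: 30.0
```

>>> jog_arm --angular '[[0,0,0],[0,0,0],[0,0,0],[0,0,0],[0,0,0],[0,0,0],[0,0,0],[0,0,0],[0,0,0]]' --translation '[[0,0,0],[0,0,0],[0,0,0],[0,0,0],[0,0,0],[0,0,20],[0,0,50],[0,0,80],[0,0,80]]' --hand '[0.5,0.6,0.8,1,1,1,1,1,1]'

```text
time_s: 5.95
position: [540.8, 167.4, 235.5]
ee_rot: [0.002, 0.822, 0.57, 0.004]
ft_force: [1.3, -0.1, -0.5]
gripper_width: 1.002
grip_force: 0.0
```

>>> jog_arm --angular '[[0,0,0],[0,0,0],[0,0,0],[0,0,0],[0,0,0],[0,0,0],[0,0,0],[0,0,0],[0,0,0]]' --translation '[[-15,-46,0],[-30,-92,0],[-45,-138,0],[-60,-184,0],[-75,-230,0],[-90,-276,0],[-90,-276,0],[-90,-276,0],[-90,-276,0]]' --hand '[1,1,1,1,1,1,1,1,1]'

```text
time_s: 6.85
position: [449.1, -108.1, 230.9]
ee_rot: [-0.0, 0.822, 0.57, 0.0]
ft_force: [-0.9, -0.7, 0.3]
gripper_width: 1.0
grip_force: 0.0
```

```bash
python3 - <<'E'
from h import *
print(robot.observe()['position'])
shot('scene','s4.png'); shot('top','t4.png')
a=cv2.imread('pics/s4.png')[130:270,230:400]; b=cv2.imread('pics/t4.png')[160:300,160:330]
cv2.imwrite('pics/m4.png',cv2.resize(np.hstack([a,b]),(800,330),interpolation=cv2.INTER_CUBIC))
print('expect stacked rim scene/top',proj('s4.png',[539.6,167.6,106]),proj('t4.png',[539.6,167.6,106]))
E
```

```text
[ 449.08825502 -108.11291897  230.91251873]
expect stacked rim scene/top [337.4 193.8] [198.6 209.9]
```

View pics/m4.png

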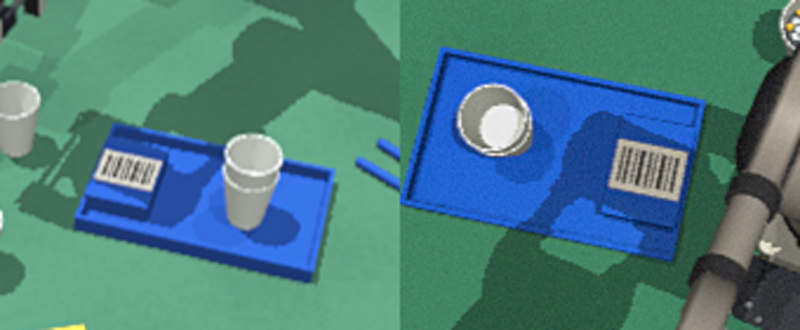

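Pot B is nested upright in the tray pot, with its rim near (253,155) in the scene crop. The arm is now above pot A.

>>> jog_arm --angular '[[0,0,0],[0,0,0],[0,0,0],[0,0,0],[0,0,0],[0,0,0],[0,0,0],[0,0,0],[0,0,0],[0,0,0],[0,0,0]]' --translation '[[0,0,-40],[0,0,-80],[0,0,-112],[0,0,-112],[0,0,-112],[0,0,-112],[0,0,-112],[0,0,-112],[0,0,-112],[0,0,-112],[0,0,-112]]' --hand '[1,1,1,1,1,-1,-1,-1,-1,-1,-1]'

```text
time_s: 8.05
position: [449.5, -109.3, 119.8]
ee_rot: [0.001, 0.822, 0.57, 0.0]
ft_force: [0.6, -0.1, 5.1]
gripper_width: 0.653
grip_force: 30.0
```

>>> jog_arm --angular '[[0,0,0],[0,0,0],[0,0,0],[0,0,0],[0,0,0],[0,0,0]]' --translation '[[0,0,15],[0,0,45],[0,0,85],[0,0,125],[0,0,150],[0,0,150]]' --hand '[-1,-1,-1,-1,-1,-1]'

```text
time_s: 8.65
position: [450.2, -109.5, 272.5]
ee_rot: [0.003, 0.822, 0.57, 0.002]
ft_force: [0.6, -0.4, -1.0]
gripper_width: 0.654
grip_force: 30.0
```

>>> jog_arm --angular '[[0,0,0],[0,0,0],[0,0,0],[0,0,0],[0,0,0],[0,0,0],[0,0,0],[0,0,0],[0,0,0],[0,0,0]]' --translation '[[6,20,0],[18,58,0],[32,100,0],[46,142,0],[60,184,0],[74,226,0],[84,258,0],[90,276,0],[90,276,0],[90,276,0]]' --hand '[-1,-1,-1,-1,-1,-1,-1,-1,-1,-1]'

```text
time_s: 9.65
position: [538.3, 166.8, 267.7]
ee_rot: [-0.0, 0.822, 0.57, -0.001]
ft_force: [0.2, -0.0, -1.6]
gripper_width: 0.65
grip_force: 30.0
```

```bash
python3 - <<'E'
from h import *
print(robot.observe()['position'])
shot('scene','s5.png')
a=cv2.imread('pics/s5.png')[120:240,290:400]; b=cv2.imread('pics/t4.png')[190:235,180:225]
b=cv2.resize(b,(480,480),interpolation=cv2.INTER_CUBIC); a=cv2.resize(a,(440,480),interpolation=cv2.INTER_CUBIC)
cv2.imwrite('pics/m5.png',cv2.resize(np.hstack([a,b]),(790,412)))
print(proj('s5.png',[539.6,167.6,106]),proj('s5.png',[539.6,167.6,150]))
E
```

```text
[538.3325506  166.77136463 267.72933303]
[337.4 193.8] [339.2 181.3]
```

View pics/m5.png

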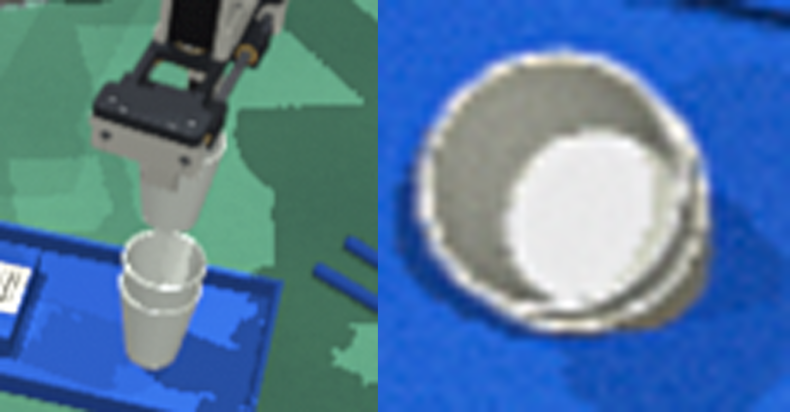

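The nested pot's rim measures (199.1,210.1) against an expected (198.6,209.9), so it is fully home. Pot A hangs centred above it.

>>> jog_arm --angular '[[0,0,0],[0,0,0],[0,0,0],[0,0,0],[0,0,0],[0,0,0],[0,0,0],[0,0,0],[0,0,0],[0,0,0],[0,0,0]]' --translation '[[0,0,-10],[0,0,-25],[0,0,-40],[0,0,-52],[0,0,-62],[0,0,-70],[0,0,-78],[0,0,-85],[0,0,-92],[0,0,-92],[0,0,-92]]' --hand '[-1,-1,-1,-1,-1,-1,-1,-1,-1,-1,-1]'

```text
time_s: 10.8
position: [539.2, 167.1, 177.2]
ee_rot: [0.0, 0.822, 0.57, 0.0]
ft_force: [0.1, -0.5, -0.4]
gripper_width: 0.662
grip_force: 30.0
```

>>> jog_arm --angular '[[0,0,0],[0,0,0],[0,0,0],[0,0,0],[0,0,0],[0,0,0],[0,0,0],[0,0,0],[0,0,0]]' --translation '[[0,0,0],[0,0,0],[0,0,0],[0,0,0],[0,0,0],[0,0,20],[0,0,50],[0,0,90],[0,0,90]]' --hand '[0.5,0.6,0.8,1,1,1,1,1,1]'

```text
time_s: 11.7
position: [541.1, 167.4, 272.8]
ee_rot: [0.002, 0.822, 0.57, 0.005]
ft_force: [0.2, 0.7, 0.3]
gripper_width: 0.996
grip_force: 0.0
```

>>> jog_arm --angular '[[0,0,-8],[0,0,-16],[0,0,-24],[0,0,-32],[0,0,-40],[0,0,-48],[0,0,-56],[0,0,-56],[0,0,-56],[0,0,-56],[0,0,-56],[0,0,-56]]' --translation '[[5,-46,0],[10,-92,0],[15,-138,0],[20,-184,0],[25,-230,0],[30,-276,0],[36,-322,0],[42,-368,0],[48,-414,0],[54,-460,0],[54,-472,0],[54,-472,0]]' --hand '[1,1,1,1,1,1,1,1,1,1,1,1]'

```text
time_s: 12.9
position: [592.4, -306.8, 266.0]
ee_rot: [-0.0, 0.993, 0.116, -0.001]
ft_force: [-0.6, -0.7, 0.4]
gripper_width: 1.004
grip_force: 0.0
```

```bash
python3 - <<'E'
from h import *
print(robot.observe()['position'])
shot('scene','s6.png'); shot('top','t6.png')
a=cv2.imread('pics/s6.png')[130:240,290:400]; b=cv2.imread('pics/t6.png')[185:235,175:225]; c=cv2.imread('pics/top1.png')[155:235,375:455]
g=lambda i:cv2.resize(i,(264,264),interpolation=cv2.INTER_CUBIC)
d=cv2.imread('pics/s6.png')[160:260,110:210]
cv2.imwrite('pics/m6.png',np.vstack([np.hstack([g(a),g(b)]),np.hstack([g(c),g(d)])]))
print('rim',proj('s6.png',[539.6,167.6,132]),proj('t6.png',[539.6,167.6,132]))
R=13.4*np.pi/180
O=np.array([593,-305,0.])
for x,y,z in((-71,0,48),(27,0,48),(27,26,52),(27,-26,52),(73,26,52),(73,-26,52)): 
    P=O+[x*np.cos(R)-y*np.sin(R),x*np.sin(R)+y*np.cos(R),z]; print(x,y,z,proj('top1.png',P),proj('scene1.png',P))
E
```

```text
[ 592.37964517 -306.82385603  265.95398771]
rim [338.5 186.5] [196.  207.5]
-71 0 48 [422.7 224.5] [154.1 191.3]
27 0 48 [410.4 182.9] [153.4 218. ]
27 26 52 [399.9 184.9] [163.4 216. ]
27 -26 52 [422. 180.] [142.8 217.9]
73 26 52 [394.3 165.8] [163.2 229.4]
73 -26 52 [416.3 161. ] [142.2 231.5]
```

View pics/m6.png

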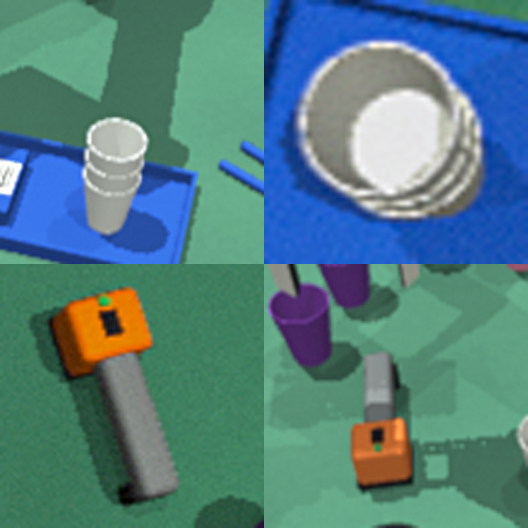

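The three pots stand in one upright stack, with the top rim at about (196.8,208.1) against an expected (196.0,207.5). The scanner matches my pose to within about 2 mm, so I'll grip it now.

>>> jog_arm --angular '[[0,0,0],[0,0,0],[0,0,0],[0,0,0],[0,0,0],[0,0,0],[0,0,0]]' --translation '[[0,0,-45],[0,0,-90],[0,0,-135],[0,0,-165],[0,0,-185],[0,0,-185],[0,0,-185]]' --hand '[0.6,0.2,0,0,0,0,0]'

```text
time_s: 13.7
position: [593.6, -303.6, 83.1]
ee_rot: [0.0, 0.993, 0.118, 0.0]
ft_force: [0.4, 0.0, 1.0]
gripper_width: 0.506
grip_force: 0.0
```

>>> jog_arm --angular '[[0,0,0],[0,0,0],[0,0,0],[0,0,0],[0,0,0],[0,0,0],[0,0,0],[0,0,0]]' --translation '[[0,0,0],[0,0,0],[0,0,0],[0,0,0],[0,0,0],[0,0,0],[0,0,0],[0,0,0]]' --hand '[-0.2,-0.4,-1,-1,-1,-1,-1,-1]'

```text
time_s: 14.5
position: [593.7, -305.6, 84.0]
ee_rot: [0.001, 0.993, 0.117, 0.001]
ft_force: [0.8, 0.1, 6.5]
gripper_width: 0.308
grip_force: 29.9
```

>>> jog_arm --angular '[[0,0,0],[0,0,0],[0,0,0],[0,0,0],[0,0,0],[0,0,0],[0,0,0]]' --translation '[[0,0,8],[0,0,25],[0,0,55],[0,0,90],[0,0,120],[0,0,130],[0,0,130]]' --hand '[-1,-1,-1,-1,-1,-1,-1]'

```text
time_s: 15.2
position: [593.3, -305.2, 213.6]
ee_rot: [0.001, 0.993, 0.117, 0.001]
ft_force: [-0.5, -0.2, -2.6]
gripper_width: 0.304
grip_force: 29.8
```

>>> jog_arm --angular '[[0,0,0],[0,0,0],[0,0,0],[0,0,0],[0,0,0],[0,0,0],[0,0,0],[0,0,0],[0,0,0],[0,0,0],[0,0,0],[0,0,0]]' --translation '[[-8,18,0],[-22,52,0],[-38,90,0],[-55,130,0],[-72,172,0],[-89,212,0],[-106,252,0],[-120,285,0],[-130,309,-8],[-136,324,-18],[-136,324,-27],[-136,324,-29]]' --hand '[-1,-1,-1,-1,-1,-1,-1,-1,-1,-1,-1,-1]'

```text
time_s: 16.4
position: [455.9, 19.1, 181.2]
ee_rot: [-0.0, 0.993, 0.118, -0.002]
ft_force: [0.6, -0.3, -1.7]
gripper_width: 0.305
grip_force: 29.8
```

```bash
python3 - <<'E'
from h import *
print(robot.observe()['position'])
shot('scene','s7.png'); shot('top','t7.png')
a=cv2.imread('pics/s7.png')[110:230,220:380]; b=cv2.imread('pics/t7.png')[160:280,180:340]
cv2.imwrite('pics/m7.png',cv2.resize(np.hstack([a,b]),(800,300),interpolation=cv2.INTER_CUBIC))
R=13.3*np.pi/180
O=np.array([457,19,101.])
for x,y,z in((27,26,52),(27,-26,52),(73,26,52),(73,-26,52),(73,26,0),(73,-26,0)): 
    P=O+[x*np.cos(R)-y*np.sin(R),x*np.sin(R)+y*np.cos(R),z]; print(x,y,z,(proj('s7.png',P)-[220,110])*2.5,(proj('t7.png',P)-[180,160])*2.5+[400,0])
E
```

```text
[455.93902817  19.07987911 181.21448465]
27 26 52 [184.75 126.25] [578.75 193.25]
27 -26 52 [135.  130.5] [643.25 179.  ]
73 26 52 [192.5  156.25] [567. 137.]
73 -26 52 [141.5  160.75] [631. 123.]
73 26 0 [190.25 193.25] [572.5  147.75]
73 -26 0 [140.5  197.75] [632.75 134.75]
```

View pics/m7.png

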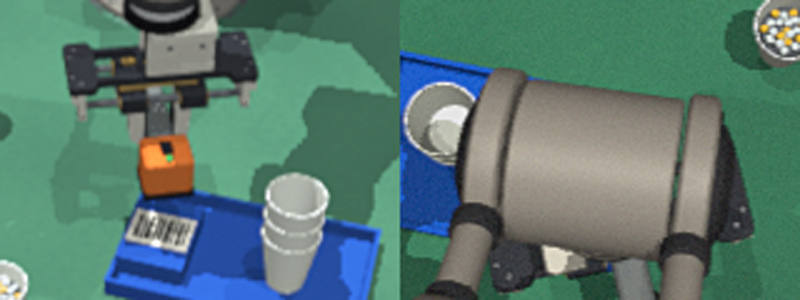

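The scanner head is level over the label block: its front corners at (142,167), (193,163), (145,197) and (193,190) are close to the predicted ones. Now I'll hold it still.

>>> jog_arm --angular '[[0,0,0],[0,0,0],[0,0,0],[0,0,0],[0,0,0],[0,0,0],[0,0,0],[0,0,0],[0,0,0],[0,0,0],[0,0,0],[0,0,0]]' --translation '[[0,0,0],[0,0,0],[0,0,0],[0,0,0],[0,0,0],[0,0,0],[0,0,0],[0,0,0],[0,0,0],[0,0,0],[0,0,0],[0,0,0]]' --hand '[-1,-1,-1,-1,-1,-1,-1,-1,-1,-1,-1,-1]'

```text
time_s: 17.7
position: [457.0, 19.0, 183.2]
ee_rot: [0.0, 0.993, 0.117, -0.0]
ft_force: [-0.6, 0.2, -1.4]
gripper_width: 0.304
grip_force: 29.8
```

>>> jog_arm --angular '[[0,0,0],[0,0,0],[0,0,0],[0,0,0],[0,0,0],[0,0,0],[0,0,0],[0,0,0],[0,0,0],[0,0,0],[0,0,0],[0,0,0]]' --translation '[[0,0,0],[0,0,0],[0,0,10],[2,-5,29],[10,-24,29],[26,-62,29],[43,-102,29],[60,-142,29],[77,-183,29],[94,-224,29],[111,-264,29],[124,-296,29]]' --hand '[-1,-1,-1,-1,-1,-1,-1,-1,-1,-1,-1,-1]'

```text
time_s: 18.9
position: [581.6, -279.5, 212.9]
ee_rot: [0.0, 0.993, 0.117, 0.0]
ft_force: [0.5, -0.0, -2.4]
gripper_width: 0.305
grip_force: 29.8
```

>>> jog_arm --angular '[[0,0,0],[0,0,0],[0,0,0],[0,0,0],[0,0,0],[0,0,0],[0,0,0],[0,0,0],[0,0,0],[0,0,0],[0,0,0]]' --translation '[[9,-22,0],[12,-28,0],[12,-28,-25],[12,-28,-55],[12,-28,-85],[12,-28,-105],[12,-28,-116],[12,-28,-122],[12,-28,-126],[12,-28,-128],[12,-28,-128]]' --hand '[-1,-1,-1,-1,-1,-1,-1,-1,-1,-1,-1]'

```text
time_s: 20.0
position: [593.3, -305.1, 85.0]
ee_rot: [0.0, 0.993, 0.117, 0.0]
ft_force: [-0.2, 0.3, -1.4]
gripper_width: 0.304
grip_force: 29.8
```

>>> jog_arm --angular '[[0,0,0],[0,0,0],[0,0,0],[0,0,0]]' --translation '[[0,0,-1],[0,0,-2],[0,0,-2],[0,0,-2]]' --hand '[-1,-1,-1,-1]'

```text
time_s: 20.4
position: [593.4, -305.2, 84.0]
ee_rot: [0.001, 0.993, 0.117, 0.001]
ft_force: [-3.2, 1.1, 6.1]
gripper_width: 0.303
grip_force: 29.8
```

The scanner is on the bench again, with the same reading as when I gripped it. Next I'll release it and retreat.

>>> jog_arm --angular '[[0,0,0],[0,0,0],[0,0,0],[0,0,0],[0,0,0],[0,0,0],[0,0,0],[0,0,0],[0,0,0],[0,0,0],[0,0,0],[0,0,0]]' --translation '[[0,0,0],[0,0,0],[0,0,0],[0,0,0],[0,0,0],[0,0,30],[0,0,75],[0,0,120],[0,0,165],[-45,0,180],[-90,0,180],[-90,0,180]]' --hand '[-0.2,-0.1,0.1,0.2,0.2,0.2,0.2,0.2,0.2,0.2,0.2,0.2]'

```text
time_s: 21.6
position: [498.1, -304.0, 262.0]
ee_rot: [-0.001, 0.993, 0.116, -0.002]
ft_force: [0.7, -0.8, -0.2]
gripper_width: 0.599
grip_force: 0.0
```

```bash
python3 - <<'E'
from h import *
print(robot.observe()['gripper_width'])
shot('scene','s8.png')
cv2.imwrite('pics/m8.png',cv2.resize(cv2.imread('pics/s8.png')[110:290,100:400],(800,480),interpolation=cv2.INTER_CUBIC))
E
```

```text
0.5988750944559189
```

View pics/m8.png

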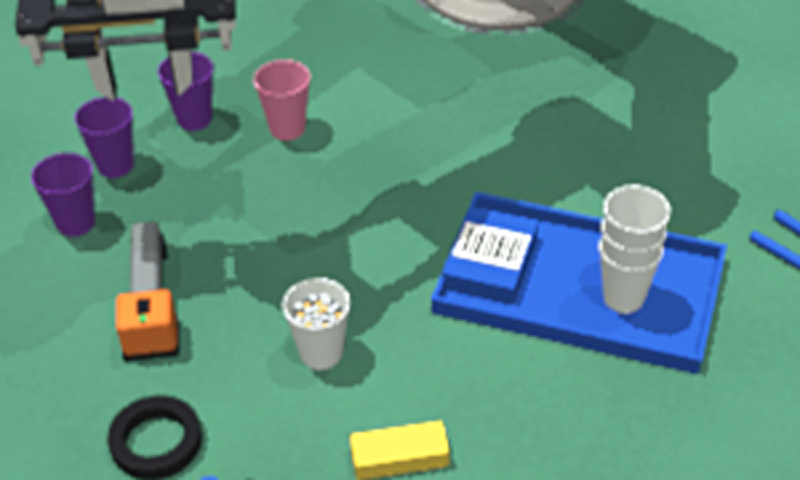

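The scanner stands at (148,300) as it did before, the stack is upright at (635,250), and the other things are untouched.

```bash
python3 -c "
from station import order
print(order.finish_job())"
```

```text
the job is handed in; nothing more can be done
None
```

I nested both pots in the tray pot, held the scanner over the label for about 1.4 s, stood it back on its feet, and handed the job in at about 22 s; the hand-in reported no verdict.

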